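# Strip the lathe's change gears and put them away

## Task

The lathe's gear arm lies on the bench with a pair of change gears still stacked on each of its two studs. Take the gears off and put each one away, hub up, in the wooden storage block whose round pocket was cut for it, lying flat on the pocket's floor. Lower each gear into its pocket rather than letting it drop, and leave all four released and still.

Things in the scene. Friction and masses are not known exactly. Their poses are not given: they have to be found in the camera images.
- gear_arm: Slotted dark-iron lathe gear arm, flat and fast on the bench, 225 x 50 x 10 mm, a round clamp eye at its +y end. Origin: underside, midway between two upright plain 10 mm studs at its own y = +60 and -60 mm, tips 62 mm above the bench. Each stud carries a small gear on a large one (which on which varies): lower underside 12 mm, upper 36 mm above the bench, resting on the lower hub.
- gear_68: The largest of four loose bright steel spur gears, 68 teeth, 70 mm across the teeth, about 280 g. Toothed disc 10 mm thick, above it a round hub 22 mm across and 14 mm tall (24 mm in all) to grip from above; 14 mm bore, loose on its stud, lifts straight off. Origin: centre of the underside; z points up out of the hub.
- gear_53: The second largest of four loose bright steel spur gears, 53 teeth, 55 mm across the teeth, about 180 g. Toothed disc 10 mm thick, above it a round hub 22 mm across and 14 mm tall (24 mm in all) to grip from above; 14 mm bore, loose on its stud, lifts straight off. Origin: centre of the underside; z points up out of the hub.
- gear_40: The second smallest of four loose bright steel spur gears, 40 teeth, 42 mm across the teeth, about 110 g. Toothed disc 10 mm thick, above it a round hub 22 mm across and 14 mm tall (24 mm in all) to grip from above; 14 mm bore, loose on its stud, lifts straight off. Origin: centre of the underside; z points up out of the hub.
- gear_28: The smallest of four loose bright steel spur gears, 28 teeth, 30 mm across the teeth, about 70 g. Toothed disc 10 mm thick, above it a round hub 22 mm across and 14 mm tall (24 mm in all) to grip from above; 14 mm bore, loose on its stud, lifts straight off. Origin: centre of the underside; z points up out of the hub.
- block_68: Square dark-wood storage block, 92 x 92 mm, 18 mm tall, fast to the bench, with one round pocket lined with dark green felt in its middle, 79 mm across, 8 mm deep (floor 10 mm above the bench) with a 2.5 mm chamfered mouth: the pocket for the 68-tooth gear (70 mm). Origin: centre of the underside, on the pocket's axis.
- block_53: Square dark-wood storage block, 77 x 77 mm, 18 mm tall, fast to the bench, with one round pocket lined with dark green felt in its middle, 64 mm across, 8 mm deep (floor 10 mm above the bench) with a 2.5 mm chamfered mouth: the pocket for the 53-tooth gear (55 mm). Origin: centre of the underside, on the pocket's axis.
- block_40: Square dark-wood storage block, 64 x 64 mm, 18 mm tall, fast to the bench, with one round pocket lined with dark green felt in its middle, 51 mm across, 8 mm deep (floor 10 mm above the bench) with a 2.5 mm chamfered mouth: the pocket for the 40-tooth gear (42 mm). Origin: centre of the underside, on the pocket's axis.
- block_28: Square dark-wood storage block, 52 x 52 mm, 18 mm tall, fast to the bench, with one round pocket lined with dark green felt in its middle, 39 mm across, 8 mm deep (floor 10 mm above the bench) with a 2.5 mm chamfered mouth: the pocket for the 28-tooth gear (30 mm). Origin: centre of the underside, on the pocket's axis.
There are look-alikes about, which are no part of the job. What is shaped like the gear_53 but blue or purple is not meant.

How it is judged:
By the outcome, as a careful person would: the job done as asked, in the order asked, and still so for the second after the job is handed in, with the robot touching nothing.
It also fails if it takes over 99 s, if anything falls off the work surface, if the arm or the gripper's body presses on something with over 40 N, if the wrist force passes 120 N, or if a joint passes its speed limit or range.

## Robot

A 6-joint arm with a two-finger parallel gripper is mounted at the origin on a cart in front of the work surface, level with it; the furniture and walls round the work are solid. World frame = base frame: x ahead of the robot, y to its left, z up, the work surface at z = 0. Lengths are in m, angles in rad, forces in N, time in s.
With the tool pointing down it reaches from about 0.35 to 0.725 m from the base axis. Payload 4.3 kg.
Tool frame: the origin (TCP) lies at the very end of the fingers, on their centre line; the grasp point (between the pads) lies 19 mm behind it; z points along the fingers, y is the line along which they close (so a half turn about z gives the same grasp; the last joint's range is limited). The gripper opens to 85 mm and grips with 20 to 120 N. Pads are 22 mm wide; open, the fingers measure 114 mm over their backs; the gripper's body (76 mm by 85 mm) begins 54 mm behind the grasp point. The pads swing forward as they close: fully open they stand 13 mm farther back than shut.
Start: joints at [1.091, 0.377, 0.081, 1.274, 0, 1.46], TCP at [0.208, 0.536, 0.231] pointing down, gripper open.
Joint ranges: [-2.72, 2.72], [-0.84, 1.66], [-1.02, 1.22], [-1.77, 2.12], [-1.37, 1.28], [-3.14, 3.14]. Speed limits (rad/s): [2.57, 2.57, 3.14, 3.14, 3.14, 3.14].

## Interface

Orientations are given as a unit quaternion [x, y, z, w].
In Python, from bench import robot, optics, nets gives the robot as it stands. The module is installed in compiled form; this text tells all that it offers.
- The arm moves only by the tool carry_out, never from a script. Its argument "steps" is a list of rows, each an object with "slide": the shift along the tool's x, y, z in m, a list of three; "delta_rot": the turn, a rotation vector about the tool's x, y, z in rad, a list of three; "grip": the closure, from -1 (fully open) to 1 (shut). A call has 1 to 20 rows; each row shifts and turns the commanded pose from where the row before left it, along the tool's axes as they then stand; what a row does not reach is not made up. A row lasts 1/12 s, in which the tool goes at most 41.7 mm and 7.16 degrees, less where a joint would pass 70% of its speed; a pose out of reach is approached as far as the arm can. A call is refused whole if a number of a shift passes 0.0417 or a number of a turn 0.125, either way. A call with a gripper value outside its range is refused whole. The fingers move at their own pace and stop on an object; "squeeze" is the grip in N (left out, the last holds). Time passes only in rows, so rows that do not move let the fingers close. It gives the time, the measured TCP pose, the force, the opening and the grip force at its end, in the units of the state.
- robot.read_state(): the state, without advancing time (a new reading comes with each control period).
- optics.capture(name): name is "side" or "top" or "wrist"; returns a dict with "img" (480x640x3 uint8, red, green, blue), "fx", "fy", "cx", "cy" (pixels), "distortion" ([k1, k2, p1, p2, k3] as OpenCV has them; the pictures are not rectified), "pose" (4x4, takes a point from camera to world coordinates). Camera axes: x right, y down, z forward; pixel columns grow to the right and rows downward; lengths in m; the calibration is good to about 2 mm. A picture is of the moment at which its call begins. There is no depth.
- robot.job_done(): hands the job in; it is judged then, once.
Trained networks look in a picture, given as the dict that the camera call returned (one of the last four; its "shot" number tells which), for a name from the list of things; names that differ only in an ending like _2 or _b are one class to them, and where a whole thing is asked for, a point or a joint stands for the part that bears it (a point fixed in the world has none). Each returns a list of dicts, best first, with "confidence" (0 to 1); they miss things now and then, are a little off and sometimes report something else, mostly with a low value. They report only what shows in the picture. A call takes as long as a camera call. They do not tell look-alikes from the thing itself.
- nets.spot_in(picture, label): "uv" ([column, row] in pixels, amid what is visible of it).
- nets.masks_of(picture, label): "region" (480x640 bool, what is visible of it) and "uv" ([column, row] in pixels, amid what is visible of it).
The state is a dict: "time_s": time; "joints": joint angles; "dq": joint speeds; "effort": joint torques, N m; "position": TCP position; "eef_rot": TCP orientation; "contact_force": force on the tool from outside, world axes, zero at the start; "wrist_torque": the same for the moment, N m; "grip_width": finger opening in m; "finger_force": force on a finger pad.
Only numpy, scipy, OpenCV 4.12 (cv2) and the standard library are available. Lean on these libraries where they do the work, as an engineer would, in place of code of your own. Each camera call takes 0.05 s, during which the arm holds its last target. There are 200 camera calls.

## Working session

There is one attempt and no reset: what is moved stays moved. The work goes in short steps, Python scripts to look and compute and a tool call to move; the robot and the scene stay as the last step left them, time stands still between calls to the robot, and variables do not carry over. Pictures are saved under pics/ and viewed, at most 15 in all, crops included, and the job is handed in when it is done.

Besides the shell and the picture viewer there is one more tool, called as name([rows], argument=value, ...), one row to a line, values as JSON. carry_out: Moves the arm, as the interface text tells. Its arguments: {"type":"object","properties":{"steps":{"type":"array","items":{"type":"object","properties":{"slide":{"type":"array","items":{"type":"number"}},"delta_rot":{"type":"array","items":{"type":"number"}},"grip":{"type":"number"}}}},"squeeze":{"type":"number"}},"required":["steps"]}

```bash
mkdir -p pics; cat > h.py <<'E'
import numpy as np, cv2
from bench import robot, optics, nets
def K(c): return np.array([[c["fx"],0,c["cx"]],[0,c["fy"],c["cy"]],[0,0,1.]])
def ray(c,uv):
    p=cv2.undistortPoints(np.array([[uv]],float),K(c),np.array(c["distortion"],float))[0,0]
    T=np.array(c["pose"]); d=T[:3,:3]@np.array([p[0],p[1],1]); return T[:3,3],d/np.linalg.norm(d)
def atz(c,uv,z):
    o,d=ray(c,uv); return o+d*(z-o[2])/d[2]
def tri(obs):
    A=np.zeros((3,3));b=np.zeros(3)
    for c,uv in obs:
        o,d=ray(c,uv);M=np.eye(3)-np.outer(d,d);A+=M;b+=M@o
    return np.linalg.solve(A,b)
def proj(c,P):
    T=np.linalg.inv(np.array(c["pose"]))
    return cv2.projectPoints(np.array(P,float).reshape(-1,3),cv2.Rodrigues(T[:3,:3])[0],T[:3,3],K(c),np.array(c["distortion"],float))[0][:,0]
def save(n,im): cv2.imwrite("pics/"+n,cv2.cvtColor(im,cv2.COLOR_RGB2BGR))
E
python3 - <<'E'
from h import *
s=robot.read_state();print({k:np.round(v,3).tolist() for k,v in s.items()})
for n in ["top","side","wrist"]:
    c=optics.capture(n);save(n+"0.png",c["img"]);print(n,c["fx"],np.round(c["pose"],3).tolist())
    for l in ["gear_68","gear_53","gear_40","gear_28","block_68","block_53","block_40","block_28","gear_arm"]:
        print(l,[(round(r["confidence"],2),np.round(r["uv"]).tolist(),np.round(atz(c,r["uv"],.018),3)[:2].tolist()) for r in nets.spot_in(c,l)[:4]])
E
```

```text
{'time_s': 0.0, 'joints': [1.091, 0.378, 0.08, 1.274, -0.0, 1.46], 'dq': [0.001, -0.0, 0.0, -0.002, -0.002, 0.0], 'effort': [0.001, -46.36, 26.988, 0.021, -0.0, -0.0], 'position': [0.208, 0.536, 0.23], 'eef_rot': [0.184, 0.983, -0.001, -0.0], 'contact_force': [0.695, -0.815, -0.53], 'wrist_torque': [0.028, 0.011, 0.059], 'finger_force': 0.0, 'grip_width': 0.085}
top 479.86853333771404 [[0.013, -0.998, 0.065, 0.467], [-1.0, -0.013, 0.002, 0.228], [-0.001, -0.065, -0.998, 1.017], [0.0, 0.0, 0.0, 1.0]]
gear_68 [(0.83, [207.0, 298.0], [0.411, 0.461]), (0.75, [235.0, 249.0], [0.516, 0.404]), (0.62, [246.0, 257.0], [0.498, 0.38]), (0.62, [433.0, 193.0], [0.64, -0.011])]
gear_53 [(0.83, [207.0, 298.0], [0.411, 0.461]), (0.75, [235.0, 249.0], [0.516, 0.404]), (0.62, [246.0, 257.0], [0.498, 0.38]), (0.62, [433.0, 193.0], [0.64, -0.011])]
gear_40 [(0.83, [207.0, 298.0], [0.411, 0.461]), (0.75, [235.0, 249.0], [0.516, 0.404]), (0.62, [246.0, 257.0], [0.498, 0.38]), (0.62, [433.0, 193.0], [0.64, -0.011])]
gear_28 [(0.83, [207.0, 298.0], [0.411, 0.461]), (0.75, [235.0, 249.0], [0.516, 0.404]), (0
[... 2017 characters left out ...]
 [314.0, 240.0], [0.551, 0.173]), (0.58, [320.0, 216.0], [0.547, 0.087]), (0.56, [364.0, 213.0], [0.45, 0.073])]
gear_arm [(0.98, [324.0, 350.0], [0.51, 0.452])]
wrist 386.8436621257478 [[0.361, 0.9, 0.245, 0.146], [0.932, -0.349, -0.096, 0.561], [-0.001, 0.263, -0.965, 0.374], [0.0, 0.0, 0.0, 1.0]]
gear_68 [(0.81, [324.0, 390.0], [0.401, 0.472])]
gear_53 [(0.81, [324.0, 390.0], [0.401, 0.472])]
gear_40 [(0.81, [324.0, 390.0], [0.401, 0.472])]
gear_28 [(0.81, [324.0, 390.0], [0.401, 0.472])]
block_68 [(0.7, [83.0, 472.0], [0.402, 0.179])]
block_53 [(0.7, [83.0, 472.0], [0.402, 0.179])]
block_40 [(0.7, [83.0, 472.0], [0.402, 0.179])]
block_28 [(0.7, [83.0, 472.0], [0.402, 0.179])]
gear_arm []
```

```bash
python3 - <<'E'
import cv2
a=cv2.imread("pics/top0.png")[150:350,170:470];cv2.imwrite("pics/a.png",cv2.resize(a,(800,533),interpolation=cv2.INTER_CUBIC))
a=cv2.imread("pics/side0.png")[180:430,220:520];cv2.imwrite("pics/b.png",cv2.resize(a,(720,600),interpolation=cv2.INTER_CUBIC))
E
```

```text
(no output)
```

View pics/a.png

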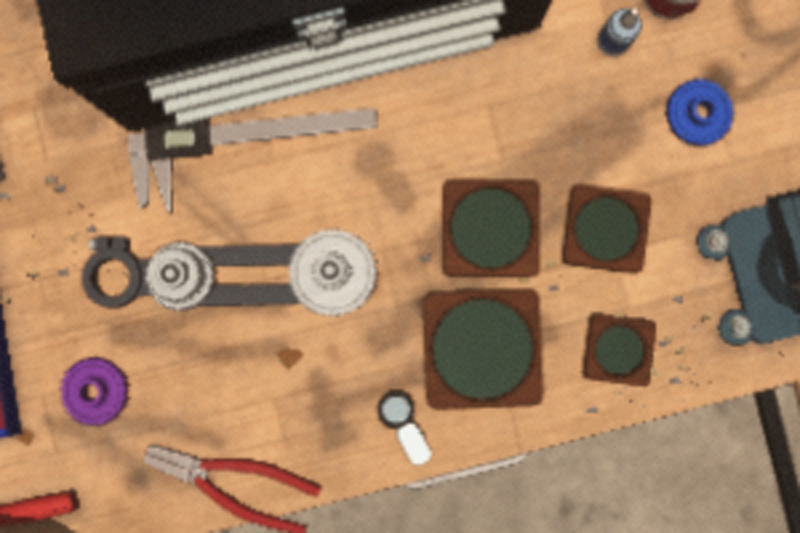

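View pics/b.png

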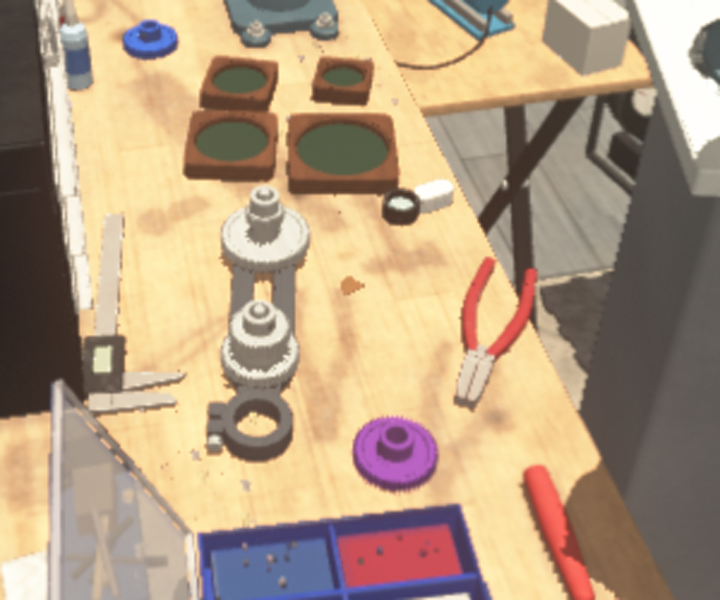

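The top crop shows two stud stacks at (172,272) and (330,270), with the larger disc on the second. The four green pockets are at (490,228), (606,228), (482,348) and (619,350). The side crop shows both stacks with the small gear on top. Next I'll measure positions from the two views.

```bash
cat >> h.py <<'E'
def pockets(c,area=150):
    hsv=cv2.cvtColor(c["img"],cv2.COLOR_RGB2HSV)
    m=cv2.inRange(hsv,(40,50,25),(90,255,130));m=cv2.morphologyEx(m,cv2.MORPH_OPEN,np.ones((3,3)))
    n,l,st,ce=cv2.connectedComponentsWithStats(m)
    return [(ce[i],st[i]) for i in range(1,n) if st[i][4]>area]
E
python3 - <<'E'
from h import *
t=optics.capture("top");s=optics.capture("side")
pt=pockets(t);ps=pockets(s)
for u,st in pt:
    P=atz(t,u,.012); q=proj(s,P)[0]
    if not ps: continue
    j=min(ps,key=lambda b:np.linalg.norm(b[0]-q)); 
    w=np.linalg.norm(atz(t,u+[st[2]/2,0],.012)-atz(t,u-[st[2]/2,0],.012))
    print(u.round(1),"diam",w.round(4),P.round(4),"side",(j[0]-q).round(1),tri([(t,u),(s,j[0])]).round(4))
# stud tips: crop px
A=(170+172/2.667,150+272/2.667);B=(170+330/2.667,150+270/2.667)
a=(220+260/2.4,180+308/2.4);b=(220+264/2.4,180+193/2.4)
print(tri([(t,A),(s,a)]).round(4),tri([(t,B),(s,b)]).round(4))
E
```

```text
[353.9 235.1] diam 0.059 [0.5478 0.1551 0.012 ] side [-107.8 -212.5] [0.5977 0.2112 0.4436]
[396.8 235.8] diam 0.0445 [0.5474 0.0644 0.012 ] side [-111.5 -187.8] [0.6053 0.1606 0.4344]
[354.9 277. ] diam 0.0649 [0.4598 0.1522 0.012 ] side [-150.2 -213.1] [0.5696 0.2201 0.4562]
[401.9 281.5] diam 0.0359 [0.4516 0.0533 0.012 ] side [-154.6 -186.2] [0.5746 0.1693 0.4502]
[0.5066 0.3982 0.0553] [0.5107 0.2788 0.0551]
```

carry_out([
  {"slide":[-0.035,0,-0.0],"delta_rot":[0,0,-0.123],"grip":-1},
  {"slide":[-0.038,-0.01,0],"delta_rot":[0,0,-0.123],"grip":-1},
  {"slide":[-0.04,-0.02,0],"delta_rot":[0,0,-0.123],"grip":-1},
  {"slide":[-0.04,-0.02,0],"grip":-1},
  {"slide":[-0.04,-0.02,0],"grip":-1},
  {"grip":-1},
  {"grip":-1},
])

```text
schema error: expected keys slide, delta_rot, grip
```

carry_out([
  {"slide":[0,0,0],"delta_rot":[0,0,-0.123],"grip":-1},
  {"slide":[0,0,0],"delta_rot":[0,0,-0.123],"grip":-1},
  {"slide":[0,0,0],"delta_rot":[0,0,-0.123],"grip":-1},
  {"slide":[-0.034,-0.0145,0],"delta_rot":[0,0,0],"grip":-1},
  {"slide":[-0.034,-0.0145,0],"delta_rot":[0,0,0],"grip":-1},
  {"slide":[-0.034,-0.0145,0],"delta_rot":[0,0,0],"grip":-1},
  {"slide":[-0.034,-0.0145,0],"delta_rot":[0,0,0],"grip":-1},
  {"slide":[-0.034,-0.0145,0],"delta_rot":[0,0,0],"grip":-1},
  {"slide":[-0.034,-0.0145,0],"delta_rot":[0,0,0],"grip":-1},
  {"slide":[-0.034,-0.0145,0],"delta_rot":[0,0,0],"grip":-1},
  {"slide":[-0.034,-0.0145,0],"delta_rot":[0,0,0],"grip":-1},
  {"slide":[0,0,0],"delta_rot":[0,0,0],"grip":-1},
  {"slide":[0,0,0],"delta_rot":[0,0,0],"grip":-1},
  {"slide":[0,0,0],"delta_rot":[0,0,0],"grip":-1},
])

```text
time_s: 2.77
position: [0.4794, 0.4199, 0.2311]
eef_rot: [0.001, 1.0, 0.0, -0.0]
contact_force: [-0.9, -0.1, -0.9]
grip_width: 0.0854
finger_force: 0.0
```

```bash
python3 - <<'E'
from h import *
import pickle
c=optics.capture("wrist");save("w1.png",c["img"]);pickle.dump(c,open("w1.pkl","wb"))
print(robot.read_state()["eef_rot"])
E
```

```text
[-7.90346464e-06  9.99999932e-01  7.72385051e-05 -3.59794512e-04]
```

View pics/w1.png

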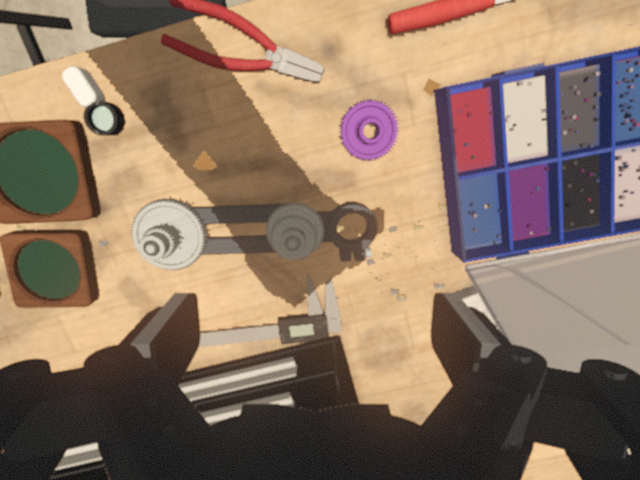

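The wrist view shows stud A's tip at about (294,240) and stud B's at about (151,247), with both stacks clear. I'll take a second viewpoint 140 mm toward -y.

carry_out([
  {"slide":[0,-0.035,0],"delta_rot":[0,0,0],"grip":-1},
  {"slide":[0,-0.035,0],"delta_rot":[0,0,0],"grip":-1},
  {"slide":[0,-0.035,0],"delta_rot":[0,0,0],"grip":-1},
  {"slide":[0,-0.035,0],"delta_rot":[0,0,0],"grip":-1},
  {"slide":[0,0,0],"delta_rot":[0,0,0],"grip":-1},
  {"slide":[0,0,0],"delta_rot":[0,0,0],"grip":-1},
  {"slide":[0,0,0],"delta_rot":[0,0,0],"grip":-1},
])

```text
time_s: 3.4
position: [0.4789, 0.281, 0.2318]
eef_rot: [-0.0, 1.0, 0.0, 0.0]
contact_force: [0.1, -0.0, -0.1]
grip_width: 0.0855
finger_force: 0.0
```

```bash
python3 - <<'E'
from h import *
import pickle
c=optics.capture("wrist");pickle.dump(c,open("w2.pkl","wb"))
b=pickle.load(open("w1.pkl","rb"))
z=lambda im,u,v,h=45:cv2.resize(im[v-h:v+h,u-h:u+h],(400,400),interpolation=cv2.INTER_CUBIC)
q=[proj(c,tri0)[0].round().astype(int) for tri0 in ([.5066,.398,.055],[.5107,.279,.055])];print(q)
im=np.vstack([np.hstack([z(b["img"],294,240),z(b["img"],155,240)]),np.hstack([z(c["img"],*q[0]),z(c["img"],*q[1])])])
save("z.png",cv2.resize(im,(600,600)))
save("w2.png",c["img"])
E
```

```text
[array([451, 242]), array([312, 246])]
```

View pics/z.png

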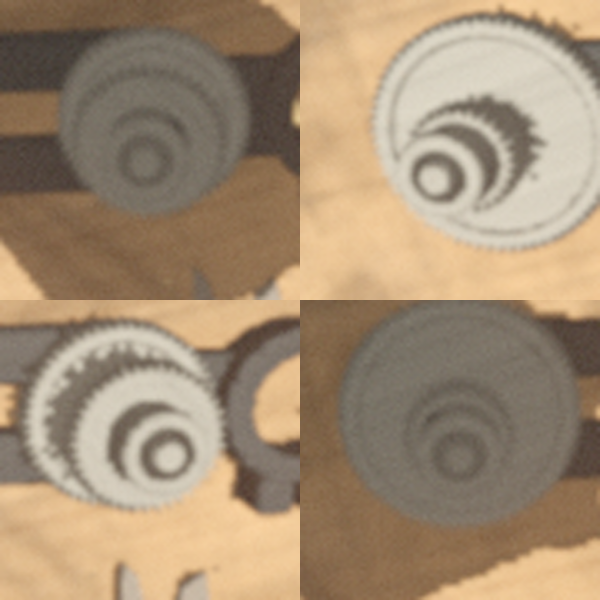

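View pics/w2.png

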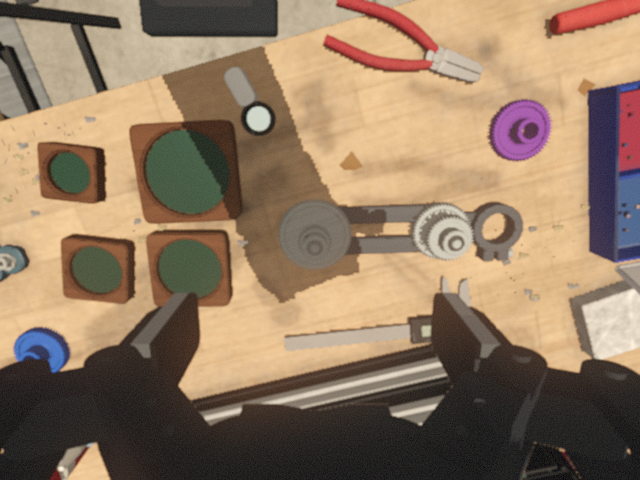

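The crops show a 40 on a 53 at stud A and a 28 on a 68 at stud B, with tips at w1 (292.8,243.3) and (150.5,247.8), and w2 (456.7,242.9) and (314.7,247.8). In w2 the pockets are at (70,173), (188,172), (96,270) and (190,268).

```bash
python3 - <<'E'
from h import *
import pickle
a=pickle.load(open("w1.pkl","rb"));c=pickle.load(open("w2.pkl","rb"))
for u,v in (((292.8,243.3),(456.7,242.9)),((150.5,247.8),(314.7,247.8))):
    print("tip",tri([(a,u),(c,v)]).round(4))
t=optics.capture("top");A=(170+172/2.667,150+272/2.667);B=(170+330/2.667,150+270/2.667)
print(atz(t,A,.062).round(4),atz(t,B,.062).round(4))
# blocks: outline top corners via brown mask in w2 & top
def blocks(c):
    hsv=cv2.cvtColor(c["img"],cv2.COLOR_RGB2HSV);out=[]
    for r in nets.masks_of(c,"block_68"):
        m=r["region"].astype(np.uint8)
        out.append((r["confidence"],np.array(r["uv"]),m))
    return out
for n,cam in (("top",t),("wrist",c)):
    if n=="wrist": cam=optics.capture("wrist")
    for cf,uv,m in blocks(cam):
        cn=max(cv2.findContours(m,cv2.RETR_EXTERNAL,cv2.CHAIN_APPROX_NONE)[0],key=len)
        w=np.array([atz(cam,p[0],.018)[:2] for p in cn])
        (x,y),(s1,s2),an=cv2.minAreaRect((w*1000).astype(np.float32))
        print(n,round(cf,2),"rect",[round(k,1) for k in (x,y,s1,s2,an)])
    print([(u.round(1).tolist(),(atz(cam,u,.010)*1000).round(1)[:2].tolist(),st[4]) for u,st in pockets(cam)])
E
```

```text
tip [0.5063 0.4015 0.0597]
tip [0.5101 0.2813 0.0606]
[0.5068 0.397  0.062 ] [0.5099 0.2784 0.062 ]
top 0.82 rect [548.6, 156.2, 77.6, 77.6, 0.6]
top 0.71 rect [548.3, 65.5, 65.6, 64.2, 83.7]
top 0.71 rect [453.1, 54.8, 53.4, 51.3, 82.5]
top 0.62 rect [452.8, 160.7, 91.8, 92.3, 3.0]
[([354.8, 233.3], [551.7, 153.1], np.int32(426)), ([396.5, 236.1], [547.1, 64.8], np.int32(336)), ([402.1, 281.3], [452.0, 52.6], np.int32(180))]
wrist 0.91 rect [452.0, 59.9, 60.8, 52.6, 85.1]
wrist 0.86 rect [451.9, 164.2, 92.6, 95.0, 2.8]
wrist 0.62 rect [544.6, 159.2, 78.7, 80.6, 0.1]
wrist 0.62 rect [545.0, 69.4, 70.0, 68.7, 82.9]
[([182.6, 172.6], [453.0, 158.4], np.int32(4585)), ([69.2, 171.7], [452.5, 53.2], np.int32(1163)), ([188.1, 266.3], [545.8, 155.6], np.int32(2485)), ([98.2, 262.6], [541.9, 67.0], np.int32(700))]
```

carry_out([
  {"slide":[-0.0155,0.001,0.02],"delta_rot":[0,0,0],"grip":0},
  {"slide":[-0.0155,0,0.025],"delta_rot":[0,0,0],"grip":0},
  {"slide":[0,0,0.03],"delta_rot":[0,0,0],"grip":0},
  {"slide":[0,0,0.03],"delta_rot":[0,0,0],"grip":0},
  {"slide":[0,0,0.02],"delta_rot":[0,0,0],"grip":0},
  {"slide":[0,0,0.02],"delta_rot":[0,0,0],"grip":0},
  {"slide":[0,0,0.02],"delta_rot":[0,0,0],"grip":0},
  {"slide":[0,0,0.01],"delta_rot":[0,0,0],"grip":0},
  {"slide":[0,0,0],"delta_rot":[0,0,0],"grip":0},
  {"slide":[0,0,0],"delta_rot":[0,0,0],"grip":0},
  {"slide":[0,0,0],"delta_rot":[0,0,0],"grip":0},
])

```text
time_s: 4.57
position: [0.5116, 0.2816, 0.0576]
eef_rot: [0.0, 1.0, 0.0, 0.001]
contact_force: [0.7, 0.9, -0.2]
grip_width: 0.0426
finger_force: 0.0
```

```bash
python3 - <<'E'
from h import *
s=optics.capture("side");c=optics.capture("wrist")
a=cv2.resize(s["img"][190:340,260:410],(480,480),interpolation=cv2.INTER_CUBIC)
b=cv2.resize(c["img"][180:480,160:480],(320,300))
print(c["pose"][:3,3].round(4))
o=np.zeros((480,800,3),np.uint8);o[:,:480]=a;o[:300,480:]=b
save("g1.png",o)
E
```

```text
[0.445  0.2821 0.1999]
```

View pics/g1.png

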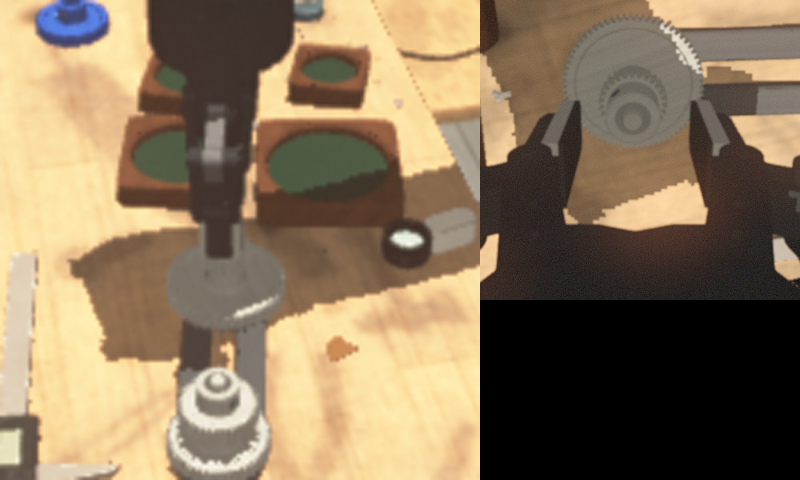

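Seen from the wrist, the fingers straddle the 28's hub at crop (632,115), about 1.5 mm off centre. I'll descend and grip.

carry_out([
  {"slide":[0.0015,-0.0015,0.005],"delta_rot":[0,0,0],"grip":0},
  {"slide":[0,0,0.004],"delta_rot":[0,0,0],"grip":0},
  {"slide":[0,0,0],"delta_rot":[0,0,0],"grip":0.3},
  {"slide":[0,0,0],"delta_rot":[0,0,0],"grip":0.7},
  {"slide":[0,0,0],"delta_rot":[0,0,0],"grip":1},
  {"slide":[0,0,0],"delta_rot":[0,0,0],"grip":1},
  {"slide":[0,0,0],"delta_rot":[0,0,0],"grip":1},
  {"slide":[0,0,0],"delta_rot":[0,0,0],"grip":1},
  {"slide":[0,0,0],"delta_rot":[0,0,0],"grip":1},
], squeeze=40)

```text
time_s: 5.42
position: [0.5091, 0.2794, 0.0473]
eef_rot: [0.0, 1.0, 0.0, -0.0]
contact_force: [-0.2, 0.3, -0.1]
grip_width: 0.0208
finger_force: 39.1
```

carry_out([
  {"slide":[0,0,-0.01],"delta_rot":[0,0,0],"grip":1},
  {"slide":[0,0,-0.02],"delta_rot":[0,0,0],"grip":1},
  {"slide":[0,0,-0.02],"delta_rot":[0,0,0],"grip":1},
  {"slide":[0,0,0],"delta_rot":[0,0,0],"grip":1},
  {"slide":[0.009,-0.03,0],"delta_rot":[0,0,0],"grip":1},
  {"slide":[0.009,-0.03,0],"delta_rot":[0,0,0],"grip":1},
  {"slide":[0.009,-0.035,0],"delta_rot":[0,0,0],"grip":1},
  {"slide":[0.009,-0.035,0],"delta_rot":[0,0,0],"grip":1},
  {"slide":[0.009,-0.035,0],"delta_rot":[0,0,0],"grip":1},
  {"slide":[0.006,-0.03,0],"delta_rot":[0,0,0],"grip":1},
  {"slide":[0.0055,-0.02,0],"delta_rot":[0,0,0],"grip":1},
  {"slide":[0,-0.0095,0],"delta_rot":[0,0,0],"grip":1},
  {"slide":[0,0,0],"delta_rot":[0,0,0],"grip":1},
  {"slide":[0,0,0],"delta_rot":[0,0,0],"grip":1},
  {"slide":[0,0,0],"delta_rot":[0,0,0],"grip":1},
])

```text
time_s: 6.67
position: [0.4531, 0.0559, 0.0974]
eef_rot: [-0.0, 1.0, 0.0, 0.0]
contact_force: [-0.1, -0.2, -0.9]
grip_width: 0.0205
finger_force: 39.6
```

```bash
python3 - <<'E'
from h import *
c=optics.capture("wrist");t=optics.capture("top")
b=cv2.resize(c["img"][60:480,100:540],(620,592),interpolation=cv2.INTER_CUBIC)
save("g2.png",b)
E
```

```text
(no output)
```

View pics/g2.png

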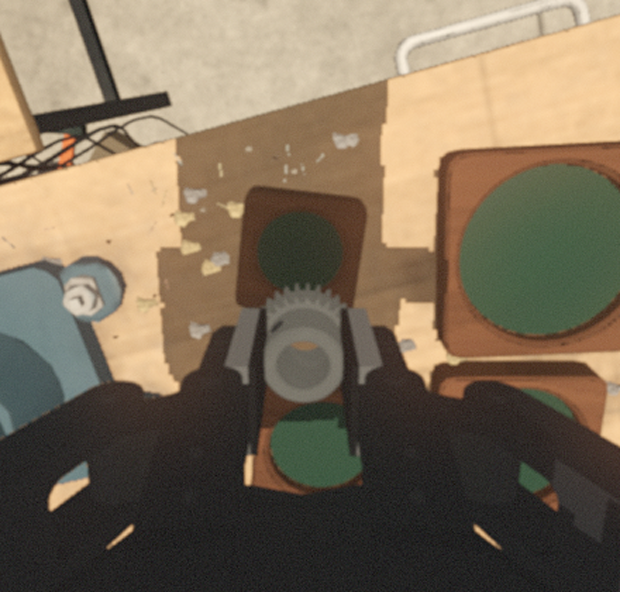

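The crop shows the 28 held between the pads with its hub top at (304,363). The target pocket is at (299,251), nearly in line with it. I'll work out the offset, calibrating the wrist camera against the hub.

```bash
python3 - <<'E'
from h import *
c=optics.capture("wrist");s=robot.read_state()["position"]
f=lambda u,v:(100+u/1.409,60+v/1.4095)
print(s, "hub",atz(c,f(304,363),s[2]+.0127).round(4))
print([( (atz(c,u,.010)).round(4).tolist(),st[2:].tolist(),u.round(0).tolist()) for u,st in pockets(c,300)])
print("pocket", atz(c,f(299,251),.011).round(4))
h=cv2.cvtColor(c["img"],cv2.COLOR_RGB2HSV);print(h[238,312],h[238,440])
E
```

```text
[0.45279181 0.05601837 0.09725984] hub [0.4537 0.0569 0.11  ]
[([0.4542, 0.1645, 0.01], [124, 111, 10351], [490.0, 242.0]), ([0.5526, 0.062, 0.01], [65, 53, 2482], [323.0, 380.0])]
pocket [0.4514 0.0548 0.011 ]
[41 57 49] [ 53  60 102]
```

carry_out([
  {"slide":[0.001,-0.0015,0.015],"delta_rot":[0,0,0],"grip":1},
  {"slide":[0,0,0.02],"delta_rot":[0,0,0],"grip":1},
  {"slide":[0,0,0.02],"delta_rot":[0,0,0],"grip":1},
  {"slide":[0,0,0.01],"delta_rot":[0,0,0],"grip":1},
  {"slide":[0,0,0.004],"delta_rot":[0,0,0],"grip":1},
  {"slide":[0,0,0.003],"delta_rot":[0,0,0],"grip":1},
  {"slide":[0,0,0.002],"delta_rot":[0,0,0],"grip":1},
  {"slide":[0,0,0],"delta_rot":[0,0,0],"grip":1},
  {"slide":[0,0,0],"delta_rot":[0,0,0],"grip":1},
  {"slide":[0,0,0],"delta_rot":[0,0,0],"grip":1},
])

```text
time_s: 7.65
position: [0.4522, 0.0535, 0.024]
eef_rot: [0.0, 1.0, 0.0, 0.001]
contact_force: [0.6, -0.1, -1.3]
grip_width: 0.0209
finger_force: 39.6
```

carry_out([
  {"slide":[0,0,0.001],"delta_rot":[0,0,0],"grip":1},
  {"slide":[0,0,0.001],"delta_rot":[0,0,0],"grip":1},
  {"slide":[0,0,0.0008],"delta_rot":[0,0,0],"grip":1},
  {"slide":[0,0,0],"delta_rot":[0,0,0],"grip":1},
  {"slide":[0,0,0],"delta_rot":[0,0,0],"grip":1},
])

```text
time_s: 8.07
position: [0.4521, 0.0535, 0.0212]
eef_rot: [0.0, 1.0, 0.0, 0.001]
contact_force: [-1.1, -0.4, 6.0]
grip_width: 0.0206
finger_force: 40.3
```

Contact with the floor reads 6 N. I'll release slowly, raise, and return to stud B for the 68.

carry_out([
  {"slide":[0,0,0],"delta_rot":[0,0,0],"grip":0.4},
  {"slide":[0,0,0],"delta_rot":[0,0,0],"grip":0.2},
  {"slide":[0,0,0],"delta_rot":[0,0,0],"grip":0},
  {"slide":[0,0,0],"delta_rot":[0,0,0],"grip":0},
  {"slide":[0,0,-0.01],"delta_rot":[0,0,0],"grip":0},
  {"slide":[0,0,-0.025],"delta_rot":[0,0,0],"grip":0},
  {"slide":[0,0,-0.03],"delta_rot":[0,0,0],"grip":0},
  {"slide":[0,0,-0.035],"delta_rot":[0,0,0],"grip":0},
  {"slide":[-0.009,0.03,-0.02],"delta_rot":[0,0,0],"grip":0},
  {"slide":[-0.009,0.035,0],"delta_rot":[0,0,0],"grip":0},
  {"slide":[-0.009,0.035,0],"delta_rot":[0,0,0],"grip":0},
  {"slide":[-0.009,0.035,0],"delta_rot":[0,0,0],"grip":0},
  {"slide":[-0.009,0.035,0],"delta_rot":[0,0,0],"grip":0},
  {"slide":[-0.009,0.035,0],"delta_rot":[0,0,0],"grip":0},
  {"slide":[-0.003,0.021,0],"delta_rot":[0,0,0],"grip":0},
  {"slide":[0,0,0],"delta_rot":[0,0,0],"grip":0},
  {"slide":[0,0,0],"delta_rot":[0,0,0],"grip":0},
])

```text
time_s: 9.48
position: [0.5084, 0.2803, 0.1399]
eef_rot: [-0.001, 1.0, -0.0, -0.0]
contact_force: [-0.2, 0.4, 0.2]
grip_width: 0.0423
finger_force: 0.0
```

```bash
python3 - <<'E'
from h import *
c=optics.capture("wrist");t=optics.capture("top")
q=proj(t,[[.452,.054,.034],[.5,.2,.03]])[0];print(q)
o=np.zeros((592,800,3),np.uint8)
o[:400,:400]=cv2.resize(c["img"][180:400,210:430],(400,400),interpolation=cv2.INTER_CUBIC)
u,v=q.round().astype(int);o[:400,400:]=cv2.resize(t["img"][v-40:v+40,u-40:u+40],(400,400),interpolation=cv2.INTER_CUBIC)
save("g3.png",o[:400])
E
```

```text
[403.44333226 281.46135086]
```

View pics/g3.png

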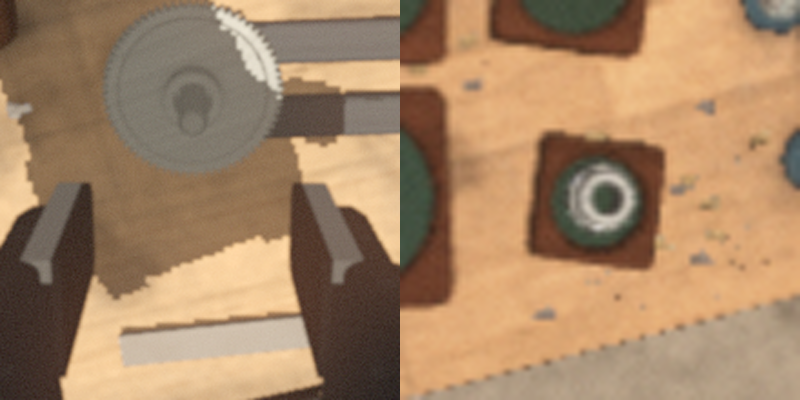

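The left crop shows the 68 alone on stud B, centred between the fingers. The right crop shows the 28 lying flat in its pocket, hub up. I'll descend on the 68.

carry_out([
  {"slide":[-0.001,0,0.025],"delta_rot":[0,0,0],"grip":0},
  {"slide":[0,0,0.03],"delta_rot":[0,0,0],"grip":0},
  {"slide":[0,0,0.03],"delta_rot":[0,0,0],"grip":0},
  {"slide":[0,0,0.02],"delta_rot":[0,0,0],"grip":0},
  {"slide":[0,0,0.008],"delta_rot":[0,0,0],"grip":0},
  {"slide":[0,0,0.003],"delta_rot":[0,0,0],"grip":0},
  {"slide":[0,0,0],"delta_rot":[0,0,0],"grip":0},
  {"slide":[0,0,0],"delta_rot":[0,0,0],"grip":0.3},
  {"slide":[0,0,0],"delta_rot":[0,0,0],"grip":0.7},
  {"slide":[0,0,0],"delta_rot":[0,0,0],"grip":1},
  {"slide":[0,0,0],"delta_rot":[0,0,0],"grip":1},
  {"slide":[0,0,0],"delta_rot":[0,0,0],"grip":1},
  {"slide":[0,0,0],"delta_rot":[0,0,0],"grip":1},
], squeeze=60)

```text
time_s: 10.67
position: [0.5112, 0.2798, 0.0265]
eef_rot: [0.0, 1.0, 0.0, 0.002]
contact_force: [-0.3, -1.8, 5.9]
grip_width: 0.02
finger_force: 58.6
```

carry_out([
  {"slide":[0,0,-0.005],"delta_rot":[0,0,0],"grip":1},
  {"slide":[0,0,-0.01],"delta_rot":[0,0,0],"grip":1},
  {"slide":[0,0,-0.02],"delta_rot":[0,0,0],"grip":1},
  {"slide":[0,0,-0.025],"delta_rot":[0,0,0],"grip":1},
  {"slide":[0,0,-0.015],"delta_rot":[0,0,0],"grip":1},
  {"slide":[0,0,0],"delta_rot":[0,0,0],"grip":1},
  {"slide":[0,0,0],"delta_rot":[0,0,0],"grip":1},
])

```text
time_s: 11.25
position: [0.5103, 0.2798, 0.1005]
eef_rot: [0.0, 1.0, 0.0, 0.001]
contact_force: [0.2, -0.5, -3.4]
grip_width: 0.0192
finger_force: 60.2
```

```bash
python3 - <<'E'
from h import *
c=optics.capture("wrist");s=optics.capture("side");print(robot.read_state()["position"].round(4))
o=np.zeros((450,800,3),np.uint8)
o[:,:400]=cv2.resize(c["img"][150:375,220:420],(400,450),interpolation=cv2.INTER_CUBIC)
u,v=proj(s,[.51,.28,.09])[0].round().astype(int)
o[:,400:]=cv2.resize(s["img"][v-50:v+50,u-44:u+45],(400,450),interpolation=cv2.INTER_CUBIC)
save("g4.png",o)
E
```

```text
[0.5085 0.279  0.0983]
```

View pics/g4.png

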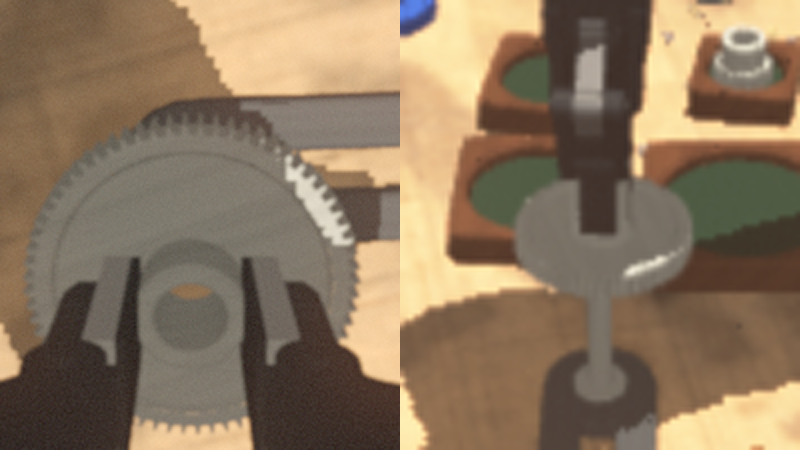

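The 68 is held level, clear of its stud. I'll carry it over block_68.

carry_out([
  {"slide":[0.01,-0.02,0],"delta_rot":[0,0,0],"grip":1},
  {"slide":[0.012,-0.025,0],"delta_rot":[0,0,0],"grip":1},
  {"slide":[0.012,-0.025,0],"delta_rot":[0,0,0],"grip":1},
  {"slide":[0.012,-0.025,0],"delta_rot":[0,0,0],"grip":1},
  {"slide":[0.011,-0.018,0],"delta_rot":[0,0,0],"grip":1},
  {"slide":[0,-0.006,0],"delta_rot":[0,0,0],"grip":1},
  {"slide":[0,0,0],"delta_rot":[0,0,0],"grip":1},
  {"slide":[0,0,0],"delta_rot":[0,0,0],"grip":1},
  {"slide":[0,0,0],"delta_rot":[0,0,0],"grip":1},
])

```text
time_s: 12.1
position: [0.4531, 0.1612, 0.0992]
eef_rot: [0.0, 1.0, 0.0, 0.0]
contact_force: [0.5, 1.4, -3.3]
grip_width: 0.0198
finger_force: 60.2
```

```bash
cat > chk.py <<'E'
from h import *
import sys
x,y,s,n=float(sys.argv[1]),float(sys.argv[2]),float(sys.argv[3])/2,sys.argv[4]
for _ in range(4): c=optics.capture("wrist");P=robot.read_state()["position"];print(P.round(4))
im=c["img"].copy()
a=np.linspace(0,2*np.pi,60);r=s-.0065
ring=proj(c,np.c_[x+.001+r*np.cos(a),y+.001+r*np.sin(a),0*a+.018]).astype(int)  # +1,+1 mm wrist bias
cv2.polylines(im,[ring],True,(255,0,0),1)
save(n,cv2.resize(im[40:480,100:540],(592,592),interpolation=cv2.INTER_CUBIC))
E
python3 chk.py .4525 .1605 .092 g5.png
```

```text
[0.4532 0.1613 0.0993]
[0.4531 0.1613 0.0994]
[0.4531 0.1613 0.0994]
[0.453  0.1612 0.0994]
```

View pics/g5.png

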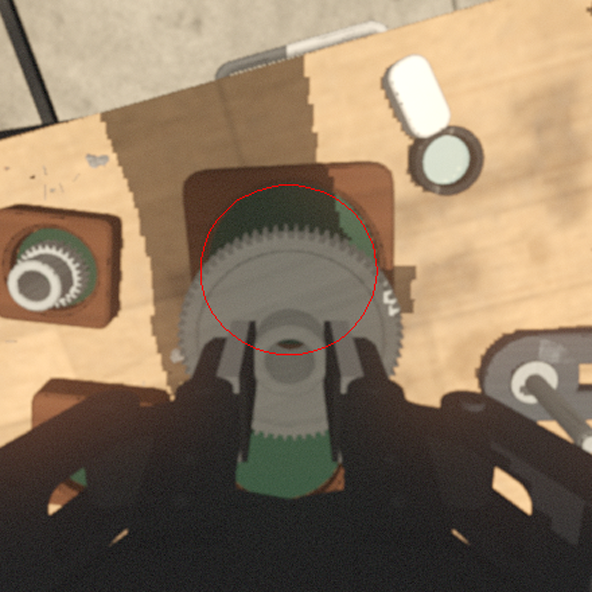

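The predicted ring is centred on block_68 at (289,270), and the gear is in line laterally. I'll lower it.

carry_out([
  {"slide":[0.001,-0.0005,0.015],"delta_rot":[0,0,0],"grip":1},
  {"slide":[0,0,0.02],"delta_rot":[0,0,0],"grip":1},
  {"slide":[0,0,0.02],"delta_rot":[0,0,0],"grip":1},
  {"slide":[0,0,0.009],"delta_rot":[0,0,0],"grip":1},
  {"slide":[0,0,0.004],"delta_rot":[0,0,0],"grip":1},
  {"slide":[0,0,0.003],"delta_rot":[0,0,0],"grip":1},
  {"slide":[0,0,0.001],"delta_rot":[0,0,0],"grip":1},
  {"slide":[0,0,0],"delta_rot":[0,0,0],"grip":1},
  {"slide":[0,0,0],"delta_rot":[0,0,0],"grip":1},
])

```text
time_s: 13.05
position: [0.4524, 0.1602, 0.0283]
eef_rot: [0.0, 1.0, 0.0, 0.001]
contact_force: [0.1, 0.4, -2.5]
grip_width: 0.0198
finger_force: 60.2
```

carry_out([
  {"slide":[0,0,0.0015],"delta_rot":[0,0,0],"grip":1},
  {"slide":[0,0,0.001],"delta_rot":[0,0,0],"grip":1},
  {"slide":[0,0,0.001],"delta_rot":[0,0,0],"grip":1},
  {"slide":[0,0,0],"delta_rot":[0,0,0],"grip":1},
  {"slide":[0,0,0],"delta_rot":[0,0,0],"grip":1},
])

```text
time_s: 13.47
position: [0.4521, 0.1601, 0.0246]
eef_rot: [0.0, 1.0, 0.0, 0.001]
contact_force: [-0.1, -0.3, 5.0]
grip_width: 0.0196
finger_force: 60.9
```

Contact is at z = 24.6 mm, which matches the grasp offset of about 14.5 mm above a 10 mm floor. I'll release and go to stud A.

carry_out([
  {"slide":[0,0,0],"delta_rot":[0,0,0],"grip":0.4},
  {"slide":[0,0,0],"delta_rot":[0,0,0],"grip":0.2},
  {"slide":[0,0,0],"delta_rot":[0,0,0],"grip":0},
  {"slide":[0,0,0],"delta_rot":[0,0,0],"grip":0},
  {"slide":[0,0,-0.01],"delta_rot":[0,0,0],"grip":0},
  {"slide":[0,0,-0.025],"delta_rot":[0,0,0],"grip":0},
  {"slide":[0,0,-0.035],"delta_rot":[0,0,0],"grip":0},
  {"slide":[0,0,-0.035],"delta_rot":[0,0,0],"grip":0},
  {"slide":[-0.009,0.035,-0.02],"delta_rot":[0,0,0],"grip":0},
  {"slide":[-0.009,0.035,0],"delta_rot":[0,0,0],"grip":0},
  {"slide":[-0.009,0.035,0],"delta_rot":[0,0,0],"grip":0},
  {"slide":[-0.009,0.035,0],"delta_rot":[0,0,0],"grip":0},
  {"slide":[-0.009,0.035,0],"delta_rot":[0,0,0],"grip":0},
  {"slide":[-0.0095,0.035,0],"delta_rot":[0,0,0],"grip":0},
  {"slide":[0,0.0295,0],"delta_rot":[0,0,0],"grip":0},
  {"slide":[0,0,0],"delta_rot":[0,0,0],"grip":0},
  {"slide":[0,0,0],"delta_rot":[0,0,0],"grip":0},
])

```text
time_s: 14.88
position: [0.5058, 0.4007, 0.1482]
eef_rot: [-0.001, 1.0, -0.0, -0.0]
contact_force: [0.1, -0.5, 0.0]
grip_width: 0.0426
finger_force: 0.0
```

```bash
python3 - <<'E'
from h import *
c=optics.capture("wrist");t=optics.capture("top");print(robot.read_state()["position"].round(4))
u,v=proj(t,[.47,.12,.03])[0].round().astype(int)
o=np.hstack([cv2.resize(c["img"][180:400,210:430],(400,400),interpolation=cv2.INTER_CUBIC),cv2.resize(t["img"][v-50:v+50,u-50:u+50],(400,400),interpolation=cv2.INTER_CUBIC)])
save("g6.png",o)
E
```

```text
[0.5059 0.3986 0.1486]
```

View pics/g6.png

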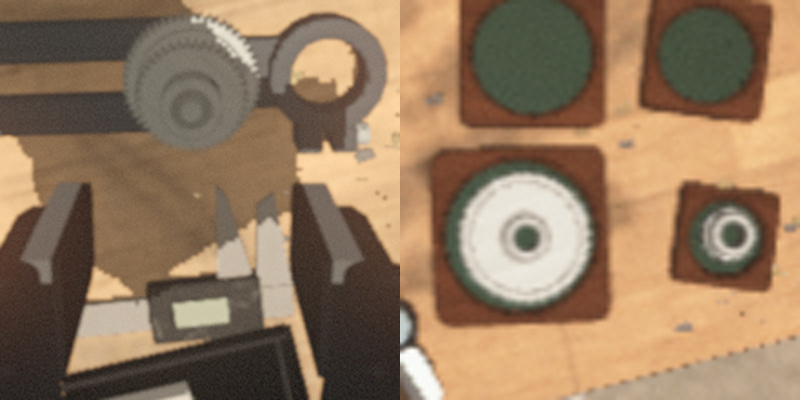

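The 68 is seated concentric in its pocket. The 40's hub at (190,108) is centred between the fingers. I'll descend and grip.

carry_out([
  {"slide":[-0.0005,0,0.02],"delta_rot":[0,0,0],"grip":0},
  {"slide":[0,0,0.03],"delta_rot":[0,0,0],"grip":0},
  {"slide":[0,0,0.03],"delta_rot":[0,0,0],"grip":0},
  {"slide":[0,0,0.012],"delta_rot":[0,0,0],"grip":0},
  {"slide":[0,0,0.006],"delta_rot":[0,0,0],"grip":0},
  {"slide":[0,0,0.002],"delta_rot":[0,0,0],"grip":0},
  {"slide":[0,0,0],"delta_rot":[0,0,0],"grip":0},
  {"slide":[0,0,0],"delta_rot":[0,0,0],"grip":0.3},
  {"slide":[0,0,0],"delta_rot":[0,0,0],"grip":0.7},
  {"slide":[0,0,0],"delta_rot":[0,0,0],"grip":1},
  {"slide":[0,0,0],"delta_rot":[0,0,0],"grip":1},
  {"slide":[0,0,0],"delta_rot":[0,0,0],"grip":1},
  {"slide":[0,0,0],"delta_rot":[0,0,0],"grip":1},
], squeeze=45)

```text
time_s: 16.07
position: [0.5079, 0.4002, 0.0506]
eef_rot: [0.0, 1.0, 0.001, 0.001]
contact_force: [-0.2, -0.3, 6.4]
grip_width: 0.0197
finger_force: 44.3
```

carry_out([
  {"slide":[0,0,-0.005],"delta_rot":[0,0,0],"grip":1},
  {"slide":[0,0,-0.015],"delta_rot":[0,0,0],"grip":1},
  {"slide":[0,0,-0.025],"delta_rot":[0,0,0],"grip":1},
  {"slide":[0,0,-0.01],"delta_rot":[0,0,0],"grip":1},
  {"slide":[-0.001,-0.02,0],"delta_rot":[0,0,0],"grip":1},
  {"slide":[-0.004,-0.03,0],"delta_rot":[0,0,0],"grip":1},
  {"slide":[-0.004,-0.035,0],"delta_rot":[0,0,0],"grip":1},
  {"slide":[-0.005,-0.035,0],"delta_rot":[0,0,0],"grip":1},
  {"slide":[-0.005,-0.035,0],"delta_rot":[0,0,0],"grip":1},
  {"slide":[-0.005,-0.035,0],"delta_rot":[0,0,0],"grip":1},
  {"slide":[-0.005,-0.035,0],"delta_rot":[0,0,0],"grip":1},
  {"slide":[-0.005,-0.035,0],"delta_rot":[0,0,0],"grip":1},
  {"slide":[-0.005,-0.035,0],"delta_rot":[0,0,0],"grip":1},
  {"slide":[-0.0025,-0.03,0],"delta_rot":[0,0,0],"grip":1},
  {"slide":[0,-0.0105,0],"delta_rot":[0,0,0],"grip":1},
  {"slide":[0,0,0],"delta_rot":[0,0,0],"grip":1},
  {"slide":[0,0,0],"delta_rot":[0,0,0],"grip":1},
  {"slide":[0,0,0],"delta_rot":[0,0,0],"grip":1},
])

```text
time_s: 17.57
position: [0.5476, 0.065, 0.1038]
eef_rot: [-0.0, 1.0, 0.0, -0.0]
contact_force: [0.2, 0.6, -0.6]
grip_width: 0.02
finger_force: 45.4
```

```bash
python3 chk.py .548 .0648 .064 g7.png
```

```text
[0.5476 0.0652 0.1039]
[0.5477 0.0653 0.1039]
[0.5477 0.0653 0.1039]
[0.5478 0.0651 0.1039]
```

View pics/g7.png

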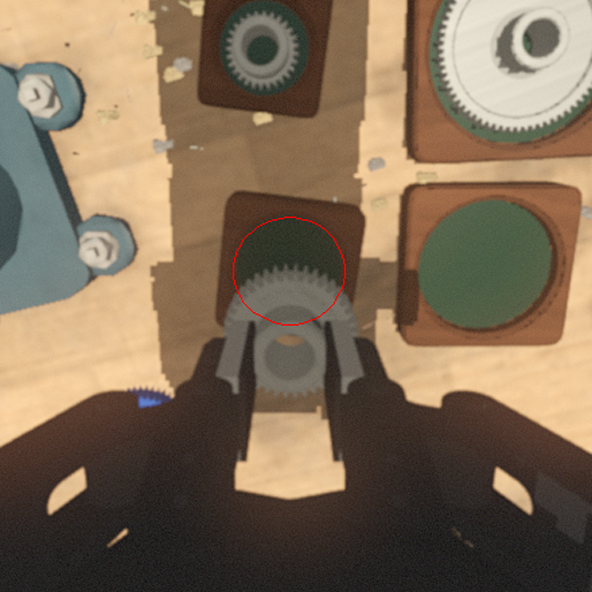

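The ring matches the block_40 pocket at (289,271), and the gear is in line. I'll lower it.

carry_out([
  {"slide":[0,0,0.015],"delta_rot":[0,0,0],"grip":1},
  {"slide":[0,0,0.02],"delta_rot":[0,0,0],"grip":1},
  {"slide":[0,0,0.02],"delta_rot":[0,0,0],"grip":1},
  {"slide":[0,0,0.012],"delta_rot":[0,0,0],"grip":1},
  {"slide":[0,0,0.004],"delta_rot":[0,0,0],"grip":1},
  {"slide":[0,0,0.003],"delta_rot":[0,0,0],"grip":1},
  {"slide":[0,0,0.002],"delta_rot":[0,0,0],"grip":1},
  {"slide":[0,0,0],"delta_rot":[0,0,0],"grip":1},
  {"slide":[0,0,0],"delta_rot":[0,0,0],"grip":1},
])

```text
time_s: 18.52
position: [0.5488, 0.064, 0.0289]
eef_rot: [0.0, 1.0, 0.0, 0.001]
contact_force: [0.3, 0.3, -0.2]
grip_width: 0.02
finger_force: 45.4
```

carry_out([
  {"slide":[0,0,0.0015],"delta_rot":[0,0,0],"grip":1},
  {"slide":[0,0,0.001],"delta_rot":[0,0,0],"grip":1},
  {"slide":[0,0,0.001],"delta_rot":[0,0,0],"grip":1},
  {"slide":[0,0,0.0005],"delta_rot":[0,0,0],"grip":1},
  {"slide":[0,0,0],"delta_rot":[0,0,0],"grip":1},
  {"slide":[0,0,0],"delta_rot":[0,0,0],"grip":1},
])

```text
time_s: 19.02
position: [0.5487, 0.0639, 0.0251]
eef_rot: [0.0, 1.0, 0.0, 0.001]
contact_force: [-1.7, -0.4, 6.5]
grip_width: 0.0197
finger_force: 46.1
```

Floor contact is at the expected height. I'll release and return to stud A for the 53.

carry_out([
  {"slide":[0,0,0],"delta_rot":[0,0,0],"grip":0.4},
  {"slide":[0,0,0],"delta_rot":[0,0,0],"grip":0.2},
  {"slide":[0,0,0],"delta_rot":[0,0,0],"grip":0},
  {"slide":[0,0,0],"delta_rot":[0,0,0],"grip":0},
  {"slide":[0,0,-0.01],"delta_rot":[0,0,0],"grip":0},
  {"slide":[0,0,-0.025],"delta_rot":[0,0,0],"grip":0},
  {"slide":[0,0,-0.04],"delta_rot":[0,0,0],"grip":0},
  {"slide":[0,0,-0.04],"delta_rot":[0,0,0],"grip":0},
  {"slide":[0.005,0.035,0],"delta_rot":[0,0,0],"grip":0},
  {"slide":[0.005,0.037,0],"delta_rot":[0,0,0],"grip":0},
  {"slide":[0.005,0.037,0],"delta_rot":[0,0,0],"grip":0},
  {"slide":[0.005,0.037,0],"delta_rot":[0,0,0],"grip":0},
  {"slide":[0.005,0.037,0],"delta_rot":[0,0,0],"grip":0},
  {"slide":[0.005,0.037,0],"delta_rot":[0,0,0],"grip":0},
  {"slide":[0.005,0.037,0],"delta_rot":[0,0,0],"grip":0},
  {"slide":[0.005,0.037,0],"delta_rot":[0,0,0],"grip":0},
  {"slide":[0.0015,0.0415,0],"delta_rot":[0,0,0],"grip":0},
  {"slide":[0,0,0],"delta_rot":[0,0,0],"grip":0},
  {"slide":[0,0,0],"delta_rot":[0,0,0],"grip":0},
  {"slide":[0,0,0],"delta_rot":[0,0,0],"grip":0},
])

```text
time_s: 20.68
position: [0.5065, 0.3993, 0.1392]
eef_rot: [0.0, 1.0, -0.0, -0.0]
contact_force: [0.1, 0.5, 0.3]
grip_width: 0.0427
finger_force: 0.0
```

```bash
python3 - <<'E'
from h import *
c=optics.capture("wrist");t=optics.capture("top");print(robot.read_state()["position"].round(4))
u,v=proj(t,[.5,.1,.03])[0].round().astype(int)
o=np.hstack([cv2.resize(c["img"][180:400,210:430],(400,400),interpolation=cv2.INTER_CUBIC),cv2.resize(t["img"][v-50:v+50,u-50:u+50],(400,400),interpolation=cv2.INTER_CUBIC)])
save("g8.png",o)
E
```

```text
[0.5069 0.3982 0.1393]
```

View pics/g8.png

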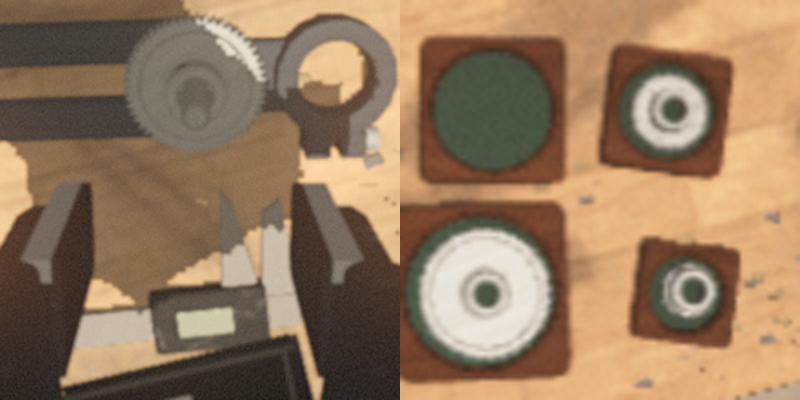

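Three gears are seated: 68, 40 and 28. The 53 on stud A is centred between the fingers. I'll descend and grip.

carry_out([
  {"slide":[0,0.001,0.02],"delta_rot":[0,0,0],"grip":0},
  {"slide":[0,0,0.035],"delta_rot":[0,0,0],"grip":0},
  {"slide":[0,0,0.03],"delta_rot":[0,0,0],"grip":0},
  {"slide":[0,0,0.02],"delta_rot":[0,0,0],"grip":0},
  {"slide":[0,0,0.006],"delta_rot":[0,0,0],"grip":0},
  {"slide":[0,0,0.002],"delta_rot":[0,0,0],"grip":0},
  {"slide":[0,0,0],"delta_rot":[0,0,0],"grip":0},
  {"slide":[0,0,0],"delta_rot":[0,0,0],"grip":0.3},
  {"slide":[0,0,0],"delta_rot":[0,0,0],"grip":0.7},
  {"slide":[0,0,0],"delta_rot":[0,0,0],"grip":1},
  {"slide":[0,0,0],"delta_rot":[0,0,0],"grip":1},
  {"slide":[0,0,0],"delta_rot":[0,0,0],"grip":1},
  {"slide":[0,0,0],"delta_rot":[0,0,0],"grip":1},
], squeeze=55)

```text
time_s: 21.87
position: [0.5084, 0.4013, 0.0283]
eef_rot: [0.0, 1.0, 0.001, 0.002]
contact_force: [-1.2, -1.3, 6.1]
grip_width: 0.0194
finger_force: 53.8
```

carry_out([
  {"slide":[0,0,-0.005],"delta_rot":[0,0,0],"grip":1},
  {"slide":[0,0,-0.015],"delta_rot":[0,0,0],"grip":1},
  {"slide":[0,0,-0.025],"delta_rot":[0,0,0],"grip":1},
  {"slide":[0,0,-0.025],"delta_rot":[0,0,0],"grip":1},
  {"slide":[0,0,-0.01],"delta_rot":[0,0,0],"grip":1},
  {"slide":[0,-0.02,0],"delta_rot":[0,0,0],"grip":1},
  {"slide":[-0.006,-0.03,0],"delta_rot":[0,0,0],"grip":1},
  {"slide":[-0.007,-0.035,0],"delta_rot":[0,0,0],"grip":1},
  {"slide":[-0.007,-0.035,0],"delta_rot":[0,0,0],"grip":1},
  {"slide":[-0.007,-0.035,0],"delta_rot":[0,0,0],"grip":1},
  {"slide":[-0.007,-0.035,0],"delta_rot":[0,0,0],"grip":1},
  {"slide":[-0.006,-0.035,0],"delta_rot":[0,0,0],"grip":1},
  {"slide":[0,-0.02,0],"delta_rot":[0,0,0],"grip":1},
  {"slide":[0,0,0],"delta_rot":[0,0,0],"grip":1},
  {"slide":[0,0,0],"delta_rot":[0,0,0],"grip":1},
  {"slide":[0,0,0],"delta_rot":[0,0,0],"grip":1},
])

```text
time_s: 23.2
position: [0.5461, 0.1559, 0.1057]
eef_rot: [0.0, 1.0, 0.0, -0.0]
contact_force: [-0.0, 0.3, -1.3]
grip_width: 0.0196
finger_force: 55.2
```

```bash
python3 chk.py .548 .1555 .077 g9.png
```

```text
[0.5462 0.1563 0.1057]
[0.5462 0.1565 0.1058]
[0.5463 0.1566 0.1058]
[0.5463 0.1566 0.1059]
```

View pics/g9.png

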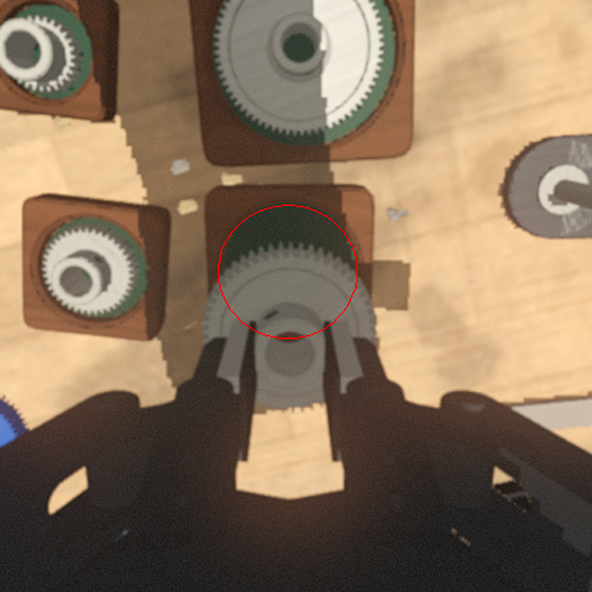

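The ring matches block_53's pocket at (289,271), so the target is confirmed. I'll lower with a correction of about 1 mm.

carry_out([
  {"slide":[-0.001,-0.001,0.015],"delta_rot":[0,0,0],"grip":1},
  {"slide":[0,0,0.02],"delta_rot":[0,0,0],"grip":1},
  {"slide":[0,0,0.02],"delta_rot":[0,0,0],"grip":1},
  {"slide":[0,0,0.012],"delta_rot":[0,0,0],"grip":1},
  {"slide":[0,0,0.004],"delta_rot":[0,0,0],"grip":1},
  {"slide":[0,0,0.003],"delta_rot":[0,0,0],"grip":1},
  {"slide":[0,0,0.001],"delta_rot":[0,0,0],"grip":1},
  {"slide":[0,0,0],"delta_rot":[0,0,0],"grip":1},
  {"slide":[0,0,0],"delta_rot":[0,0,0],"grip":1},
])

```text
time_s: 24.15
position: [0.5484, 0.1547, 0.032]
eef_rot: [0.0, 1.0, 0.0, 0.001]
contact_force: [-0.4, -0.8, -2.1]
grip_width: 0.0197
finger_force: 55.2
```

carry_out([
  {"slide":[0,0,0.002],"delta_rot":[0,0,0],"grip":1},
  {"slide":[0,0,0.0015],"delta_rot":[0,0,0],"grip":1},
  {"slide":[0,0,0.001],"delta_rot":[0,0,0],"grip":1},
  {"slide":[0,0,0.001],"delta_rot":[0,0,0],"grip":1},
  {"slide":[0,0,0],"delta_rot":[0,0,0],"grip":1},
  {"slide":[0,0,0],"delta_rot":[0,0,0],"grip":1},
])

```text
time_s: 24.65
position: [0.5481, 0.1545, 0.0264]
eef_rot: [0.0, 1.0, 0.0, 0.001]
contact_force: [-1.4, 1.2, 5.7]
grip_width: 0.0195
finger_force: 55.9
```

Contact is at the expected height. I'll release and back off.

carry_out([
  {"slide":[0,0,0],"delta_rot":[0,0,0],"grip":0.4},
  {"slide":[0,0,0],"delta_rot":[0,0,0],"grip":0.2},
  {"slide":[0,0,0],"delta_rot":[0,0,0],"grip":0},
  {"slide":[0,0,0],"delta_rot":[0,0,0],"grip":0},
  {"slide":[0,0,-0.01],"delta_rot":[0,0,0],"grip":0},
  {"slide":[0,0,-0.025],"delta_rot":[0,0,0],"grip":0},
  {"slide":[0,0,-0.04],"delta_rot":[0,0,0],"grip":0},
  {"slide":[0,0,-0.04],"delta_rot":[0,0,0],"grip":0},
  {"slide":[0.03,0.03,-0.02],"delta_rot":[0,0,0],"grip":0},
  {"slide":[0.03,0.035,0],"delta_rot":[0,0,0],"grip":0},
  {"slide":[0,0.04,0],"delta_rot":[0,0,0],"grip":0},
  {"slide":[0,0.04,0],"delta_rot":[0,0,0],"grip":0},
  {"slide":[0,0.03,0],"delta_rot":[0,0,0],"grip":0},
  {"slide":[0,0,0],"delta_rot":[0,0,0],"grip":0},
  {"slide":[0,0,0],"delta_rot":[0,0,0],"grip":0},
  {"slide":[0,0,0],"delta_rot":[0,0,0],"grip":0},
])

```text
time_s: 25.98
position: [0.4938, 0.3223, 0.1585]
eef_rot: [0.0, 1.0, -0.0, -0.0]
contact_force: [-0.1, 0.2, -0.3]
grip_width: 0.043
finger_force: 0.0
```

```bash
python3 - <<'E'
from h import *
s=optics.capture("side");t=optics.capture("top")
u,v=proj(t,[.5,.11,.03])[0].round().astype(int);a,b=proj(s,[.5,.11,.03])[0].round().astype(int)
z=lambda im,u,v:cv2.resize(im[v-50:v+50,u-50:u+50],(400,400),interpolation=cv2.INTER_CUBIC)
save("g10.png",np.hstack([z(s["img"],a,b),z(t["img"],u,v)]))
E
```

```text
(no output)
```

View pics/g10.png

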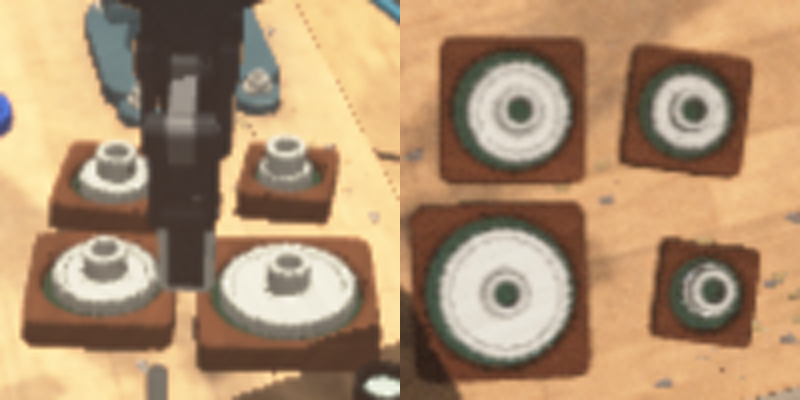

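Both views show all four gears flat, hub up, each in its own pocket, with the gripper clear.

```bash
python3 -c "
from bench import robot
print(robot.job_done())"
```

```text
the job is handed in; nothing more can be done
None
```

All four gears are off the studs and lying flat, hub up and released, each in its own block's pocket; I handed the job in at about 26 s on the robot's clock, and no verdict came back.

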